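Finish packing the cookie-stamp tin

ROBOT

A 7-joint arm with a two-finger parallel gripper is mounted at the origin on the work surface. World frame = base frame: x ahead of the robot, y to its left, z up, the work surface at z = 0. Lengths are in m, angles in rad, forces in N, time in s.
With the tool pointing down it reaches from about 0.425 to 0.875 m from the base axis. Payload 9.9 kg.
Tool frame: the origin (TCP) lies between the finger pads; the fingertips stand 8 mm ahead of it and the grasp point (between the pads) lies 11 mm behind it; z points along the fingers, y is the direction in which the jaws open and shut (so a half turn about z gives the same grasp; the last joint's range is limited). The gripper opens to 85 mm and grips with 20 to 120 N. Pads are 22 mm wide; open, the fingers measure 114 mm over their backs; the gripper's body (76 mm by 85 mm) begins 54 mm behind the grasp point. The pads swing forward as they close: fully open they stand 13 mm farther back than shut.
Start: joints at [1.199, 0.576, 0.025, 1.437, -0.015, 1.129, -0.057], TCP at [0.192, -0.647, 0.21] pointing down, gripper open.
Joint ranges: [-2.76, 2.76], [-0.34, 2.15], [-1.52, 1.57], [0.19, 2.46], [-1.09, 4.23], [0.17, 1.99], [-2.82, 2.82]. Speed limits (rad/s): [2.22, 2.22, 3.01, 3.01, 3.14, 3.14, 3.14].

INTERFACE

Orientations are given as a unit quaternion [x, y, z, w].
In Python, from cell import read_state, grab_frame, workorder, nets gives the robot as it stands.
- The arm moves only by the tool send_rows, never from a script. Its argument "commands" is a list of rows, each a list of 3 entries, a list of its own where there are three numbers: the opening, from 0 (shut) to 1 (fully open), then the shift along the tool's x, y, z in cm, then the turn, a rotation vector about the tool's x, y, z in degrees. In form: [[claw, [tx, ty, tz], [wx, wy, wz]], ...]. A call has 1 to 12 rows; each row shifts and turns the commanded pose from where the row before left it, along the tool's axes as they then stand; what a row does not reach is not made up. A row lasts 1/10 s, in which the tool goes at most 50 mm and 8.59 degrees, less where a joint would pass 70% of its speed; a pose out of reach is approached as far as the arm can. A call is refused whole if a number of a shift passes 5 or a number of a turn 8.59, either way. A call with a gripper value outside its range is refused whole. The fingers move at their own pace and stop on an object; "force" is the grip in N (left out, the last holds). Time passes only in rows, so rows that do not move let the fingers close. It gives the time, the measured TCP pose, the force and the opening at its end, in the units of the state.
- read_state(): the state, without advancing time (a new reading comes with each control period).
- grab_frame(name): name is "scene" or "side" or "wrist"; returns a dict with "frame" (420x560x3 uint8, red, green, blue), "z_map" (420x560 float32, m along the optical axis (not along the pixel's ray), 0 where there is no reading), "fx", "fy", "cx", "cy" (pixels), "cam_to_world" (4x4, takes a point from camera to world coordinates). Camera axes: x right, y down, z forward; pixel columns grow to the right and rows downward; lengths in m; the calibration is good to about 2 mm. A picture is of the moment at which its call begins.
- workorder.finish_job(): hands the job in, once; it reports no verdict.
Trained networks look in a picture, given as the dict that the camera call returned (one of the last four; its "shot" number tells which), for a name from the list of things; names that differ only in an ending like _2 or _b are one class to them, and where a whole thing is asked for, a point or a joint stands for the part that bears it (a point fixed in the world has none). Each returns a list of dicts, best first, with "confidence" (0 to 1); they miss things now and then, are a little off and sometimes report something else, mostly with a low value. They report only what shows in the picture. A call takes as long as a camera call. They do not tell look-alikes from the thing itself.
- nets.silhouettes(picture, name): "mask" (420x560 bool, what is visible of it) and "point" ([column, row] in pixels, amid what is visible of it).
The state is a dict: "t": time; "joint_pos": joint angles; "qd": joint speeds; "joint_torque": joint torques, N m; "tool_pos": TCP position; "tcp_rot": TCP orientation; "force": force on the tool from outside, world axes, zero at the start; "ft_torque": the same for the moment, N m; "grip_width": finger opening in m.
Only numpy, scipy, OpenCV 4.12 (cv2) and the standard library are available. Lean on these libraries where they do the work, as an engineer would, in place of code of your own. Each camera call takes 0.05 s, during which the arm holds its last target.

TASK

Two small wooden cookie stamps stand loose on the bench beside the round tin. Finish packing the tin: put one of them in the empty middle place and the other in the empty place at the rim, either way round, both standing upright and flat on the tin's floor. The stamp with the wider disc does not belong in this tin.

Things in the scene. Friction and masses are not known exactly. Their poses are not given: they have to be found in the camera images.
- stamp_a: Small pale wooden cookie stamp, loose, upright on the bench: disc 56 mm across, 14 mm thick, lower edge bevelled 5 mm; on its axis a round handle 18 mm across, up to 68 mm above the underside. 50 g. Origin: centre of the underside, z up. A third loose stamp nearby has the same height and handle but a disc 84 mm across: not wanted.
- stamp_b: Small pale wooden cookie stamp, loose, upright on the bench: disc 56 mm across, 14 mm thick, lower edge bevelled 5 mm; on its axis a round handle 18 mm across, up to 68 mm above the underside. 50 g. Origin: centre of the underside, z up. Identical to stamp_a; the two are interchangeable.
- middle_place (a point): Empty middle place: centre of a low round open aluminium tin (fixed; 202 mm across, wall 2 mm thick and 28 mm high), on top of its 3 mm floor. Six outer places surround it in a hexagon, 64 mm from centre to centre; five already hold stamps like stamp_a, which sit firmly and do not shift, with 8 mm gaps between discs. x points to side_place, z up.
- side_place (a point): The one empty outer place of the tin, on top of the tin's floor, 64 mm from middle_place, between two packed stamps and the tin wall. x points outward from the tin's centre, z up.
Mind the look-alikes: they are no part of the job. What is shaped like the stamp_a but pink is not meant.

How it is judged:
At the end, for the whole second after the job is handed in: One small stamp stands in the middle place and the other in the empty outer place (axes within 15 mm of the place's centre), each flat on the tin's floor (underside within 4 mm of it, tilted less than 0.12 rad) and at rest (under 0.02 m/s) (((horizontal distance between stamp_a and middle_place below 0.015 m and z of stamp_a in the frame of middle_place below 0.004 m and angle between each of stamp_a, stamp_b's own z axis and vertical below 0.12 rad and linear speed of each of stamp_a, stamp_b below 0.02 m/s and horizontal distance between stamp_b and side_place below 0.015 m and z of stamp_b in the frame of side_place below 0.004 m) or (horizontal distance between stamp_a and side_place below 0.015 m and z of stamp_a in the frame of side_place below 0.004 m and angle between each of stamp_a, stamp_b's own z axis and vertical below 0.12 rad and linear speed of each of stamp_a, stamp_b below 0.02 m/s and horizontal distance between stamp_b and middle_place below 0.015 m and z of stamp_b in the frame of middle_place below 0.004 m))); the robot touches nothing.
It also fails if it takes over 54 s, if anything falls off the work surface, if the arm or the gripper's body presses on something with over 40 N, if the wrist force passes 120 N, or if a joint passes its speed limit or range.

## Working session

There is one attempt and no reset: what is moved stays moved. The work goes in short steps, Python scripts to look and compute and a tool call to move; the robot and the scene stay as the last step left them, time stands still between calls to the robot, and variables do not carry over. Pictures are saved under pics/ and viewed, and the job is handed in when it is done.

Besides the shell and the picture viewer there is one more tool, called after ">>>" as name(argument=value, ...) on one line, values as JSON. send_rows: Moves the arm, as the interface text tells. Its arguments: {"type":"object","properties":{"commands":{"type":"array"},"force":{"type":"number"}},"required":["commands"]}

```bash
ls; mkdir -p pics; python3 - <<'E'
from cell import read_state, grab_frame, workorder, nets
import cv2, pickle
s=read_state(); print(s)
for n in ["scene","side"]:
    p=grab_frame(n); pickle.dump(p,open(f"pics/{n}0.pkl","wb"))
    cv2.imwrite(f"pics/{n}0.png",p["frame"][:,:,::-1])
    print(n,p["fx"],p["cam_to_world"].round(3).tolist())
    for q in nets.silhouettes(p,"stamp_a"): print(q["confidence"],q["point"],q["mask"].sum())
E
```

```text
pics
{'t': 0.0, 'joint_pos': array([ 1.19919244,  0.576484  ,  0.02488108,  1.43789189, -0.01503262,
        1.12895439, -0.05648992]), 'qd': array([-0.00170583, -0.00180428,  0.00042577,  0.00118666, -0.00205132,
        0.00058419,  0.0005077 ]), 'joint_torque': array([-3.04738223e-04, -7.65743923e+01,  2.25062281e+00, -2.85967451e+01,
        1.53970270e-02,  1.26359321e-02,  1.00415326e-05]), 'tool_pos': array([ 0.19146151, -0.64679794,  0.20968151]), 'tcp_rot': array([ 9.89663715e-01,  1.43405468e-01, -1.45846086e-04, -7.62474475e-04]), 'force': array([-0.77425038,  0.04577157, -0.0678569 ]), 'ft_torque': array([-0.00333861, -0.0071145 , -0.01981489]), 'grip_width': 0.08540067572246499}
scene 395.93593216518786 [[-0.655, 0.637, -0.406, 0.904], [0.755, 0.564, -0.334, 0.258], [0.016, -0.525, -0.851, 0.791], [0.0, 0.0, 0.0, 1.0]]
0.86 [230.3, 223.2] 484
0.75 [201.7, 194.9] 473
0.56 [174.9, 168.9] 385
0.54 [191.7, 140.0] 359
0.23 [328.9, 254.2] 6628
side 545.5428629310511 [[0.97, -0.193, 0.149, 0.376], [-0.243, -0.714, 0.657, -0.791], [-0.021, -0.673, -0.739, 0.872], [0.0, 0.0, 0.0, 1.0]]
0.96 [353.5, 318.9] 748
0.95 [343.0, 275.4] 704
0.91 [310.3, 357.1] 883
0.57 [324.7, 229.9] 628
```

View pics/scene0.png

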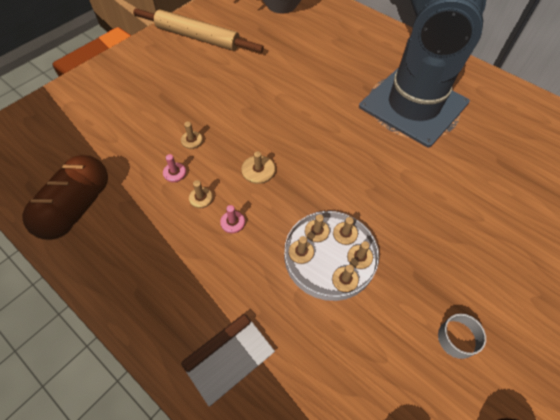

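View pics/side0.png

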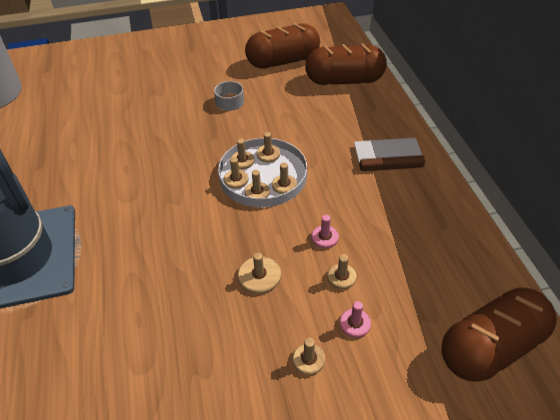

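Scene view: the pale small stamps are at about (191,138) and (200,195), the pink ones at (174,170) and (232,220), and the wide disc at (258,168). In the side view, pale small ones are at (310,357) and (343,275), the wide one at (259,272), and the tin at (263,172). Next I measure them.

```bash
cat > h.py <<'E'
import numpy as np, cv2, pickle
from scipy.optimize import least_squares
def cloud(p):
    z=p["z_map"]; v,u=np.mgrid[:z.shape[0],:z.shape[1]]
    c=np.stack([(u-p["cx"])/p["fx"]*z,(v-p["cy"])/p["fy"]*z,z],-1)
    T=p["cam_to_world"]; w=c@T[:3,:3].T+T[:3,3]; w[z<=0]=np.nan; return w
def circ(P,r=None):
    c0=P.mean(0)
    if r is None:
        s=least_squares(lambda q:np.hypot(*(P-q[:2]).T)-q[2],[*c0,.03],loss='soft_l1',f_scale=.001); return s.x
    s=least_squares(lambda q:np.hypot(*(P-q[:2]).T)-r,c0,loss='soft_l1',f_scale=.001); return s.x
E
python3 - <<'E'
from h import *
for n in ["scene","side"]:
    p=pickle.load(open(f"pics/{n}0.pkl","rb")); w=cloud(p); f=p["frame"].astype(int)
    m=((w[...,2]>.05)&(w[...,2]<.085)&(w[...,0]>.1)&(w[...,0]<1)&(abs(w[...,1])<.7)).astype(np.uint8)
    k,l,st,ce=cv2.connectedComponentsWithStats(m)
    bench=np.nanmedian(w[...,2][(abs(w[...,2])<.02)]); print(n,"bench z",bench.round(4))
    for i in range(1,k):
        if st[i,4]<15 or st[i,4]>400: continue
        P=w[l==i]; c=np.median(P,0); top=P[P[:,2]>P[:,2].max()-.006]
        # disc: z 0.009..0.018 near
        d=(np.hypot(w[...,0]-c[0],w[...,1]-c[1])<.055)&(w[...,2]>.010)&(w[...,2]<.019)
        D=w[d][:,:2]
        dd=np.hypot(*(D-c[:2]).T) if len(D) else [0]
        col=np.median(f[d],0) if len(D) else 0
        # disc extents
        ext=np.ptp(D,axis=0) if len(D) else 0
        mid=(D.max(0)+D.min(0))/2 if len(D) else 0
        print(ce[i].round(),st[i,4],"top",top.mean(0).round(4),P[:,2].max().round(3),"disc",d.sum(),np.round(mid,4),np.round(ext,3),np.round(col))
E
```

```text
scene bench z -0.0021
[211.  28.] 285 top [ 0.1869 -0.6227  0.0534] 0.058 disc 42 [ 0.2054 -0.6151] [0.031 0.098] [101.  71.  43.]
[188. 126.] 57 top [ 0.5151 -0.3655  0.0651] 0.067 disc 196 [ 0.5146 -0.3655] [0.054 0.054] [188. 141.  90.]
[257. 156.] 60 top [ 0.4704 -0.1714  0.0657] 0.069 disc 532 [ 0.4705 -0.1709] [0.083 0.08 ] [208. 162. 104.]
[169. 159.] 64 top [ 0.6144 -0.3188  0.0653] 0.068 disc 226 [ 0.6145 -0.3188] [0.054 0.055] [204. 123. 139.]
[197. 185.] 67 top [ 0.6241 -0.2149  0.0652] 0.068 disc 255 [ 0.6232 -0.2146] [0.055 0.054] [194. 149.  94.]
[ 37. 194.] 15 top [ 0.8737 -0.4382  0.0832] 0.085 disc 0 0 0 0
[230. 210.] 71 top [ 0.6215 -0.1121  0.0656] 0.068 disc 272 [ 0.6203 -0.1133] [0.054 0.054] [209. 126. 145.]
[318. 220.] 76 top [0.5136 0.0472 0.0689] 0.072 disc 564 [0.5155 0.0541] [0.107 0.096] [184. 146.  99.]
[348. 222.] 77 top [0.477  0.0993 0.0679] 0.071 disc 614 [0.4815 0.0975] [0.085 0.102] [192. 151. 104.]
[302. 241.] 82 top [0.5771 0.0542 0.0679] 0.071 disc 467 [0.5784 0.0444] [0.106 0.073] [186. 145.  99.]
[364. 247.] 83 top [0.5032 0.1574 0.0684] 0.072 
[... 549 characters left out ...]
[0.5725 0.0427] [0.104 0.077] [148. 126. 105.]
[256. 175.] 87 top [0.5115 0.046  0.071 ] 0.074 disc 501 [0.5115 0.0491] [0.108 0.093] [137. 109.  89.]
[326. 220.] 93 top [ 0.6182 -0.1139  0.0679] 0.071 disc 363 [ 0.6188 -0.1148] [0.056 0.056] [211. 128. 146.]
[258. 258.] 101 top [ 0.468  -0.1724  0.068 ] 0.071 disc 1036 [ 0.4677 -0.1714] [0.083 0.085] [217. 170. 116.]
[343. 260.] 106 top [ 0.6203 -0.2173  0.0679] 0.071 disc 427 [ 0.6205 -0.2158] [0.055 0.057] [192. 148. 101.]
[357. 307.] 120 top [ 0.6114 -0.3205  0.0679] 0.072 disc 521 [ 0.6115 -0.3209] [0.054 0.056] [215. 130. 154.]
[309. 344.] 136 top [ 0.5113 -0.3674  0.0682] 0.072 disc 589 [ 0.5116 -0.3673] [0.055 0.055] [197. 154. 105.]
```

```bash
cat >> h.py <<'E'
from scipy.spatial.transform import Rotation as R
def go(target,yaw):
    from cell import read_state
    s=read_state(); r=R.from_quat(s["tcp_rot"]); M=r.as_matrix()
    y=np.radians(yaw); G=np.array([[np.cos(y),np.sin(y),0],[np.sin(y),-np.cos(y),0],[0,0,-1]]).T
    G=np.column_stack([[np.cos(y),np.sin(y),0],[np.sin(y),-np.cos(y),0],[0,0,-1]])
    d=np.array(target)-s["tool_pos"]
    print("t",round(s["t"],2),"pos",s["tool_pos"].round(4),"F",s["force"].round(1),"w",round(s["grip_width"],4))
    print("now-axes cm",(M.T@d*100).round(2)," goal-axes cm",(G.T@d*100).round(2)," turn deg",np.degrees(R.from_matrix(M.T@G).as_rotvec()).round(2))
E
python3 - <<'E'
from h import *
p=pickle.load(open("pics/side0.pkl","rb")); f=p["frame"][215:385,230:400,::-1]
cv2.imwrite("pics/crop.png",cv2.resize(f,None,fx=3.4,fy=3.4,interpolation=cv2.INTER_CUBIC))
go([.513,-.3665,.21],6.2)
E
```

```text
t 0.2 pos [ 0.1916 -0.647   0.21  ] F [-0.8 -0.6 -0. ] w 0.0856
now-axes cm [ 3.878e+01 -1.777e+01  1.000e-02]  goal-axes cm [ 34.99 -24.41  -0.  ]  turn deg [-6.000e-02  1.000e-02  1.029e+01]
```

View pics/crop.png

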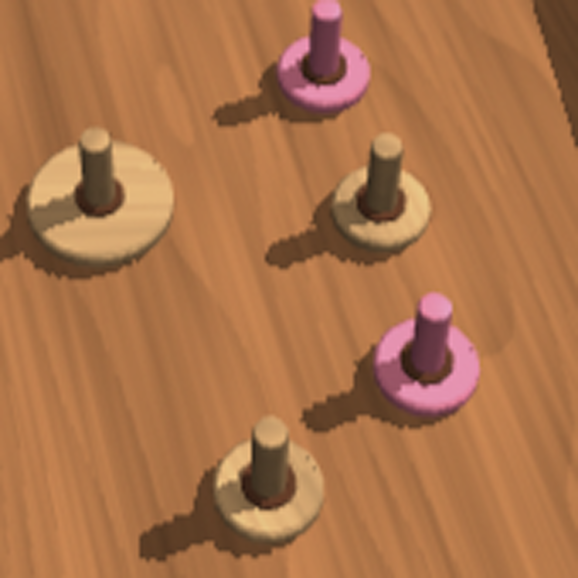

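The crop shows the pale small stamps at (270,480) and (385,200). Both measure about 55 mm, so these are the two wanted. The wide one at (100,200) measures 83 mm, and the pink ones at (325,60) and (428,360) are look-alikes.

>>> send_rows(commands=[[1, [0, 0, 0], [0, 0, 5.15]], [1, [0, 0, 0], [0, 0, 5.15]], [1, [3.5, -2.44, 0], [0, 0, 0]], [1, [3.5, -2.44, 0], [0, 0, 0]], [1, [3.5, -2.44, 0], [0, 0, 0]], [1, [3.5, -2.44, 0], [0, 0, 0]], [1, [3.5, -2.44, 0], [0, 0, 0]], [1, [3.5, -2.44, 0], [0, 0, 0]], [1, [3.5, -2.44, 0], [0, 0, 0]], [1, [3.5, -2.44, 0], [0, 0, 0]], [1, [3.5, -2.44, 0], [0, 0, 0]], [1, [3.5, -2.44, 0], [0, 0, 0]]], force=30)

```text
t: 1.4
tool_pos: [0.5143, -0.3656, 0.2105]
tcp_rot: [0.999, 0.054, -0.0, -0.0]
force: [0.9, -0.8, 0.1]
grip_width: 0.0855
```

>>> send_rows(commands=[[1, [0, 0, 0], [0, 0, 0]], [1, [0, 0, 0], [0, 0, 0]]])

```text
t: 1.6
tool_pos: [0.514, -0.3657, 0.2101]
tcp_rot: [0.998, 0.055, -0.0, -0.0]
force: [-0.9, -1.2, -0.3]
grip_width: 0.0857
```

```bash
python3 - <<'E'
from h import *
from cell import grab_frame
go([.513,-.3665,.040],6.2)
p=grab_frame("wrist"); pickle.dump(p,open("pics/w1.pkl","wb")); cv2.imwrite("pics/w1.png",p["frame"][:,:,::-1])
w=cloud(p)
m=((w[...,2]>.058)&(w[...,2]<.08)).astype(np.uint8)
k,l,st,ce=cv2.connectedComponentsWithStats(m)
for i in range(1,k):
    if st[i,4]>30: print(ce[i].round(),st[i,4],w[l==i].mean(0).round(4), np.ptp(w[l==i],axis=0).round(3))
E
```

```text
t 1.6 pos [ 0.514  -0.3657  0.2101] F [-0.9 -1.2 -0.3] w 0.0857
now-axes cm [-0.11  0.07 17.01]  goal-axes cm [-0.11  0.06 17.01]  turn deg [-0.03  0.02  0.15]
[110.  33.] 509 [ 0.6185 -0.2178  0.066 ] [0.017 0.017 0.011]
[239.  61.] 421 [ 0.6098 -0.3201  0.0665] [0.018 0.018 0.011]
[283. 185.] 320 [ 0.5112 -0.3663  0.0662] [0.017 0.017 0.011]
[ 69. 208.] 360 [ 0.4673 -0.1734  0.0656] [0.017 0.017 0.011]
```

View pics/w1.png

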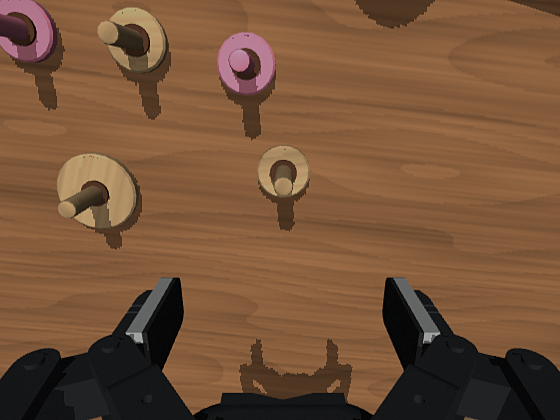

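The wrist view shows the pale stamp under the jaws at (283,175), which agrees with the measurement within 2 mm. I go down and grip it.

>>> send_rows(commands=[[1, [-0.2, 0.07, 3], [0, 0, 0]], [1, [0, 0, 3], [0, 0, 0]], [1, [0, 0, 3], [0, 0, 0]], [1, [0, 0, 2.5], [0, 0, 0]], [1, [0, 0, 2.5], [0, 0, 0]], [1, [0, 0, 2], [0, 0, 0]], [1, [0, 0, 1], [0, 0, 0]], [1, [0, 0, 0], [0, 0, 0]], [0, [0, 0, 0], [0, 0, 0]], [0, [0, 0, 0], [0, 0, 0]], [0, [0, 0, 0], [0, 0, 0]], [0, [0, 0, 0], [0, 0, 0]]], force=30)

```text
t: 2.85
tool_pos: [0.5117, -0.368, 0.0412]
tcp_rot: [0.999, 0.054, 0.0, 0.0]
force: [0.0, -0.4, 0.2]
grip_width: 0.0283
```

>>> send_rows(commands=[[0, [0, 0, 0], [0, 0, 0]], [0, [0, 0, 0], [0, 0, 0]], [0, [0, 0, 0], [0, 0, 0]], [0, [0, 0, 0], [0, 0, 0]]])

```text
t: 3.25
tool_pos: [0.5117, -0.3678, 0.041]
tcp_rot: [0.999, 0.054, 0.0, 0.0]
force: [-0.0, 0.3, 5.8]
grip_width: 0.0158
```

>>> send_rows(commands=[[0, [0, 0, -1], [0, 0, 0]], [0, [0, 0, -2], [0, 0, 0]], [0, [0, 0, -3], [0, 0, 0]], [0, [0, 0, -3], [0, 0, 0]], [0, [0, 0, -3], [0, 0, 0]], [0, [0, 0, -2], [0, 0, 0]], [0, [0, 0, 0], [0, 0, 0]], [0, [0, 0, 0], [0, 0, 0]]])

```text
t: 4.05
tool_pos: [0.5112, -0.3678, 0.1808]
tcp_rot: [0.999, 0.054, 0.0, 0.0]
force: [0.1, 0.3, -1.3]
grip_width: 0.0158
```

```bash
python3 - <<'E'
from h import *
from cell import grab_frame
go([.5386,.105,.18],6.2)
p=grab_frame("side"); pickle.dump(p,open("pics/s2.pkl","wb")); cv2.imwrite("pics/s2.png",p["frame"][:,:,::-1])
E
```

```text
t 4.05 pos [ 0.5112 -0.3678  0.1808] F [ 0.1  0.3 -1.3] w 0.0158
now-axes cm [  7.82 -46.71   0.07]  goal-axes cm [  7.83 -46.71   0.08]  turn deg [ 0.02 -0.02 -0.01]
```

View pics/s2.png

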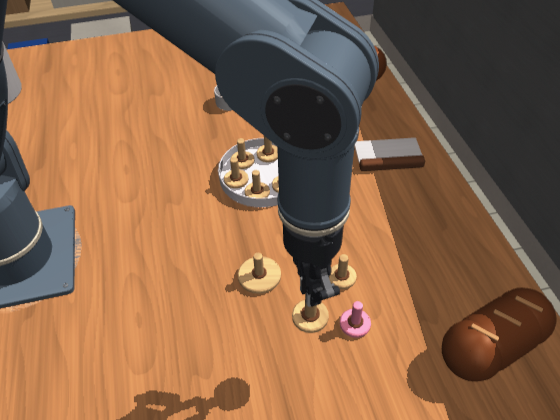

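The stamp is held, its disc at (311,315) in the air. Next I check its tilt and offset from the depth data.

```bash
cat >> h.py <<'E'
def held(p,tcp,lo=-.035,hi=-.018,rad=.06):
    w=cloud(p); d=(np.hypot(w[...,0]-tcp[0],w[...,1]-tcp[1])<rad)&(w[...,2]>tcp[2]+lo)&(w[...,2]<tcp[2]+hi)
    D=w[d]; 
    if len(D)<20: print("few",len(D)); return
    A=np.c_[D[:,:2]-tcp[:2],np.ones(len(D))]; c=np.linalg.lstsq(A,D[:,2],rcond=None)[0]
    print("n",len(D),"mid",((D.max(0)+D.min(0))/2).round(4),"ext",np.ptp(D,axis=0).round(4),"slope",c[:2].round(3),"z",c[2].round(4))
E
python3 - <<'E'
from h import *
from cell import read_state,grab_frame
t=read_state()["tool_pos"]
held(pickle.load(open("pics/s2.pkl","rb")),t)
p=grab_frame("scene"); held(p,t)
E
```

```text
n 789 mid [ 0.5114 -0.3669  0.1534] ext [0.0556 0.0558 0.0166] slope [0.012 0.073] z 0.1543
n 311 mid [ 0.5136 -0.366   0.1532] ext [0.0564 0.0552 0.0162] slope [-0.022 -0.021] z 0.1516
```

>>> send_rows(commands=[[0, [0.64, -2, 0], [0, 0, 0]], [0, [0.64, -4, 0], [0, 0, 0]], [0, [0.64, -4.5, 0], [0, 0, 0]], [0, [0.64, -4.5, 0], [0, 0, 0]], [0, [0.64, -4.5, 0], [0, 0, 0]], [0, [0.64, -4.5, 0], [0, 0, 0]], [0, [0.64, -4.5, 0], [0, 0, 0]], [0, [0.64, -4.5, 0], [0, 0, 0]], [0, [0.64, -4.5, 0], [0, 0, 0]], [0, [0.64, -4.5, 0], [0, 0, 0]], [0, [0.64, -3, 0], [0, 0, 0]], [0, [0.64, -1.6, 0], [0, 0, 0]]])

```text
t: 5.35
tool_pos: [0.5366, 0.1071, 0.1795]
tcp_rot: [0.998, 0.056, -0.001, -0.0]
force: [-0.4, -0.7, 0.3]
grip_width: 0.0161
```

>>> send_rows(commands=[[0, [0, 0, 0], [0, 0, 0]], [0, [0, 0, 0], [0, 0, 0]], [0, [0, 0, 0], [0, 0, 0]]])

```text
t: 5.65
tool_pos: [0.5373, 0.1015, 0.1802]
tcp_rot: [0.999, 0.053, -0.0, 0.001]
force: [-0.2, -0.6, -0.6]
grip_width: 0.0161
```

```bash
python3 - <<'E'
from h import *
from cell import grab_frame,read_state
go([.5373,.1037,.044],6.2)
t=read_state()["tool_pos"]
for n in ["scene","side"]:
    p=grab_frame(n); held(p,t); cv2.imwrite(f"pics/{n}3.png",p["frame"][:,:,::-1])
E
```

```text
t 5.65 pos [0.5373 0.1015 0.1802] F [-0.2 -0.6 -0.6] w 0.0161
now-axes cm [ 0.03 -0.23 13.62]  goal-axes cm [ 0.02 -0.22 13.62]  turn deg [ 0.06  0.05 -0.16]
n 503 mid [0.5398 0.1017 0.1536] ext [0.056  0.0551 0.0168] slope [-0.029  0.01 ] z 0.1518
n 356 mid [0.538  0.1007 0.1534] ext [0.0548 0.0542 0.0162] slope [0.014 0.081] z 0.1542
```

View pics/scene3.png

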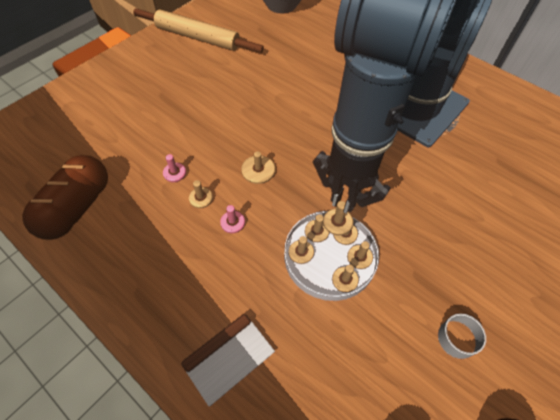

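The scene view shows the held stamp above the tin at (338,222), with the empty middle at (332,253) below. A 3.8 mm shift in +y is needed, and then I lower it.

>>> send_rows(commands=[[0, [0, -0.38, 0], [0, 0, 0]], [0, [0, 0, 1], [0, 0, 0]], [0, [0, 0, 2], [0, 0, 0]], [0, [0, 0, 3], [0, 0, 0]], [0, [0, 0, 2.5], [0, 0, 0]], [0, [0, 0, 1.5], [0, 0, 0]], [0, [0, 0, 0.5], [0, 0, 0]], [0, [0, 0, 0], [0, 0, 0]], [0, [0, 0, 0], [0, 0, 0]]])

```text
t: 6.65
tool_pos: [0.5374, 0.1076, 0.076]
tcp_rot: [0.999, 0.054, 0.0, -0.0]
force: [-0.3, -0.1, -0.9]
grip_width: 0.0158
```

```bash
python3 - <<'E'
from h import *
from cell import grab_frame,read_state
go([.5373,.1053,.044],6.2)
t=read_state()["tool_pos"]
for n in ["scene","side"]:
    p=grab_frame(n); cv2.imwrite(f"pics/{n}4.png",cv2.resize((p["frame"][195:315,270:400] if n=="scene" else p["frame"][110:220,200:330])[:,:,::-1],None,fx=4,fy=4))
E
```

```text
t 6.65 pos [0.5374 0.1076 0.076 ] F [-0.3 -0.1 -0.9] w 0.0158
now-axes cm [-0.04  0.23  3.2 ]  goal-axes cm [-0.04  0.23  3.2 ]  turn deg [-0.01 -0.05 -0.01]
```

View pics/scene4.png

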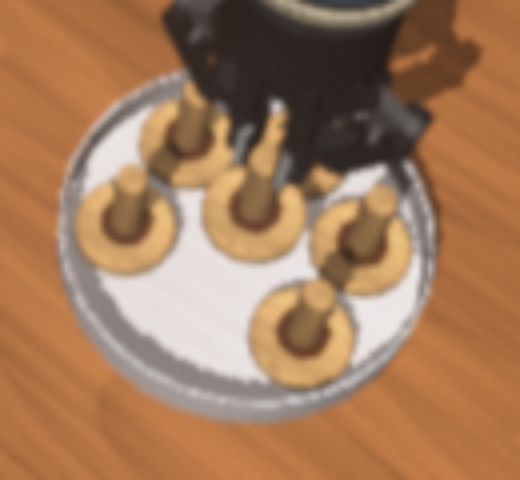

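View pics/side4.png

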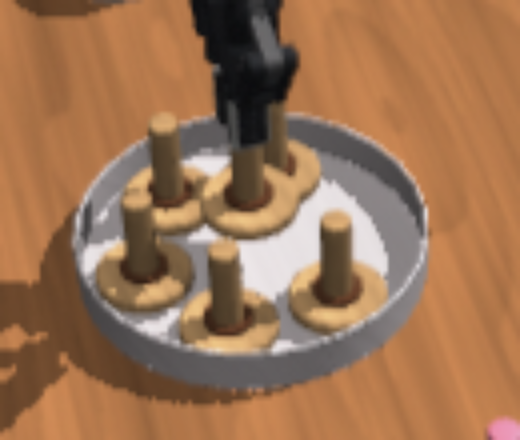

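>>> send_rows(commands=[[0, [0, 0.23, 0.3], [0, 0, 0]], [0, [0, 0, 0.5], [0, 0, 0]], [0, [0, 0, 0.5], [0, 0, 0]], [0, [0, 0, 0], [0, 0, 0]]])

```text
t: 7.15
tool_pos: [0.5367, 0.1051, 0.0617]
tcp_rot: [0.999, 0.054, -0.001, 0.0]
force: [0.1, 0.1, -1.4]
grip_width: 0.0157
```

```bash
python3 - <<'E'
from h import *
from cell import grab_frame,read_state
go([.5373,.1053,.044],6.2)
t=read_state()["tool_pos"]
for n in ["scene","side"]:
    p=grab_frame(n); held(p,t,-.031,-.022,.032)
E
```

```text
t 7.15 pos [0.5367 0.1051 0.0617] F [ 0.1  0.1 -1.4] w 0.0157
now-axes cm [ 0.06 -0.01  1.77]  goal-axes cm [ 0.06 -0.01  1.77]  turn deg [ 0.01  0.08 -0.01]
n 332 mid [0.5411 0.1059 0.0349] ext [0.0505 0.0541 0.0084] slope [-0.013  0.01 ] z 0.0336
n 244 mid [0.5378 0.1041 0.0352] ext [0.0547 0.0577 0.0089] slope [-0.013  0.029] z 0.0358
```

>>> send_rows(commands=[[0, [0, 0, 0.4], [0, 0, 0]], [0, [0, 0, 0.4], [0, 0, 0]], [0, [0, 0, 0.4], [0, 0, 0]], [0, [0, 0, 0.3], [0, 0, 0]], [0, [0, 0, 0.2], [0, 0, 0]], [0, [0, 0, 0], [0, 0, 0]], [0, [0, 0, 0], [0, 0, 0]]])

```text
t: 7.95
tool_pos: [0.5373, 0.1052, 0.0455]
tcp_rot: [0.999, 0.054, -0.0, 0.0]
force: [-0.0, -0.5, -0.7]
grip_width: 0.016
```

>>> send_rows(commands=[[0, [0, 0, 0.12], [0, 0, 0]], [0, [0, 0, 0.06], [0, 0, 0]], [0, [0, 0, 0], [0, 0, 0]], [0, [0, 0, 0], [0, 0, 0]]])

```text
t: 8.35
tool_pos: [0.5375, 0.1055, 0.044]
tcp_rot: [0.999, 0.054, 0.0, -0.0]
force: [-0.2, 1.7, 3.1]
grip_width: 0.0156
```

Light contact with the floor (3 N). Release.

>>> send_rows(commands=[[0.5, [0, 0, 0], [0, 0, 0]], [0.5, [0, 0, 0], [0, 0, 0]], [0.5, [0, 0, 0], [0, 0, 0]], [0.5, [0, 0, 0], [0, 0, 0]], [0.5, [0, 0, -1], [0, 0, 0]], [0.5, [0, 0, -2], [0, 0, 0]], [0.5, [0, 0, -3], [0, 0, 0]], [0.5, [0, 0, -4], [0, 0, 0]], [0.5, [0, 0, -3.6], [0, 0, 0]], [1, [0, 0, 0], [0, 0, 0]], [1, [0, 0, 0], [0, 0, 0]]])

```text
t: 9.45
tool_pos: [0.5376, 0.1053, 0.181]
tcp_rot: [0.999, 0.054, 0.001, -0.0]
force: [-0.6, -0.9, 0.1]
grip_width: 0.0703
```

```bash
cat > chk.py <<'E'
from h import *
from cell import grab_frame
def tops(n,save=None):
    p=grab_frame(n); w=cloud(p)
    if save: cv2.imwrite(save,p["frame"][:,:,::-1])
    m=((w[...,2]>.05)&(w[...,2]<.085)&(w[...,0]>.4)&(w[...,0]<.7)&(abs(w[...,1])<.5)).astype(np.uint8)
    k,l,st,ce=cv2.connectedComponentsWithStats(m)
    for i in range(1,k):
        if 15<st[i,4]<400:
            P=w[l==i]; t=P[P[:,2]>P[:,2].max()-.006].mean(0); b=P[P[:,2]<P[:,2].min()+.006].mean(0)
            print(n,ce[i].round(),st[i,4],t.round(4),"zmax",P[:,2].max().round(4))
E
python3 - <<'E'
from chk import *
go([.6208,-.2157,.18],6.2)
tops("side","pics/s5.png")
tops("scene","pics/c5.png")
E
```

```text
t 9.45 pos [0.5376 0.1053 0.181 ] F [-0.6 -0.9  0.1] w 0.0703
now-axes cm [ 4.81 32.81  0.1 ]  goal-axes cm [ 4.8  32.81  0.1 ]  turn deg [-0.02 -0.13 -0.02]
side [267. 137.] 79 [0.5635 0.1617 0.071 ] zmax 0.0737
side [241. 143.] 80 [0.5001 0.1565 0.0708] zmax 0.0743
side [262. 155.] 84 [0.5373 0.1042 0.0715] zmax 0.0754
side [234. 163.] 88 [0.4742 0.0981 0.0713] zmax 0.075
side [283. 168.] 87 [0.5744 0.0532 0.0719] zmax 0.0759
side [256. 175.] 89 [0.5113 0.0463 0.071 ] zmax 0.0742
side [326. 220.] 95 [ 0.6185 -0.1135  0.0683] zmax 0.0723
side [258. 258.] 102 [ 0.4678 -0.1725  0.0685] zmax 0.0722
side [343. 260.] 103 [ 0.6202 -0.2175  0.0685] zmax 0.0721
side [357. 307.] 124 [ 0.6112 -0.3204  0.0683] zmax 0.0721
scene [257. 156.] 59 [ 0.4707 -0.1711  0.065 ] zmax 0.0682
scene [169. 159.] 63 [ 0.6144 -0.3195  0.0654] zmax 0.0695
scene [197. 185.] 66 [ 0.6239 -0.2149  0.065 ] zmax 0.0674
scene [230. 210.] 72 [ 0.6214 -0.1121  0.0653] zmax 0.0684
scene [318. 220.] 77 [0.5142 0.0475 0.0682] zmax 0.0705
scene [348. 222.] 78 [0.4765 0.099  0.0684] zmax 0.072
scene [302. 241.] 83 [0.5772 0.0544 0.0685] zmax 0.0713
scene [333. 244.] 83 [0.5393 0.1059 0.0686] zmax 0.0724
scene [364. 247.] 83 [0.5029 0.1575 0.0685] zmax 0.072
scene [348. 270.] 88 [0.5659 0.1638 0.0686] zmax 0.0725
```

View pics/s5.png

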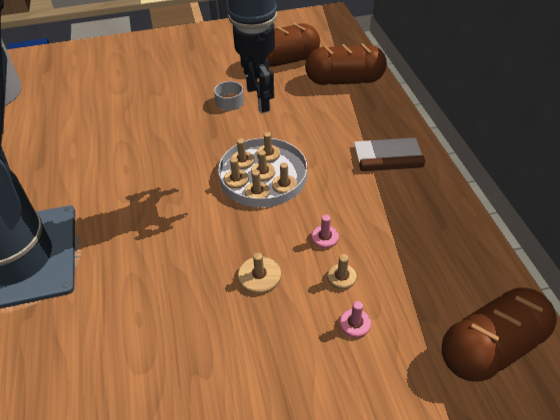

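The middle stamp stands at (262,165) in the side view. It is centred to about 1 mm at the same height as its neighbours. Now the second pale stamp, at (343,275).

>>> send_rows(commands=[[1, [0.48, 2, 0], [0, 0, 0]], [1, [0.48, 3.5, 0], [0, 0, 0]], [1, [0.48, 4, 0], [0, 0, 0]], [1, [0.48, 4, 0], [0, 0, 0]], [1, [0.48, 4, 0], [0, 0, 0]], [1, [0.48, 4, 0], [0, 0, 0]], [1, [0.48, 4, 0], [0, 0, 0]], [1, [0.48, 3.5, 0], [0, 0, 0]], [1, [0.48, 2.5, 0], [0, 0, 0]], [1, [0.48, 1.3, 0], [0, 0, 0]], [1, [0, 0, 0], [0, 0, 0]], [1, [0, 0, 0], [0, 0, 0]]])

```text
t: 10.75
tool_pos: [0.6202, -0.2139, 0.1789]
tcp_rot: [0.999, 0.055, -0.001, -0.001]
force: [-0.7, 0.4, 0.3]
grip_width: 0.0856
```

>>> send_rows(commands=[[1, [0, 0, 0], [0, 0, 0]], [1, [0, 0, 0], [0, 0, 0]]])

```text
t: 10.95
tool_pos: [0.6204, -0.2139, 0.1798]
tcp_rot: [0.998, 0.055, 0.0, -0.0]
force: [0.0, -0.1, 0.3]
grip_width: 0.0853
```

```bash
python3 - <<'E'
from h import *
go([.621,-.2160,.041],6.2)
E
```

```text
t 10.95 pos [ 0.6204 -0.2139  0.1798] F [ 0.  -0.1  0.3] w 0.0853
now-axes cm [ 0.03  0.22 13.88]  goal-axes cm [ 0.04  0.21 13.88]  turn deg [-0.04 -0.    0.11]
```

>>> send_rows(commands=[[1, [0.05, 0.2, 2.5], [0, 0, 0]], [1, [0, 0, 2.5], [0, 0, 0]], [1, [0, 0, 2.5], [0, 0, 0]], [1, [0, 0, 2.5], [0, 0, 0]], [1, [0, 0, 2], [0, 0, 0]], [1, [0, 0, 1.3], [0, 0, 0]], [1, [0, 0, 0.6], [0, 0, 0]], [1, [0, 0, 0], [0, 0, 0]], [0, [0, 0, 0], [0, 0, 0]], [0, [0, 0, 0], [0, 0, 0]], [0, [0, 0, 0], [0, 0, 0]], [0, [0, 0, 0], [0, 0, 0]]])

```text
t: 12.15
tool_pos: [0.6213, -0.2177, 0.0412]
tcp_rot: [0.999, 0.054, 0.0, 0.0]
force: [-0.2, 0.0, 0.5]
grip_width: 0.0283
```

>>> send_rows(commands=[[0, [0, 0, 0], [0, 0, 0]], [0, [0, 0, 0], [0, 0, 0]], [0, [0, 0, 0], [0, 0, 0]], [0, [0, 0, 0], [0, 0, 0]]])

```text
t: 12.55
tool_pos: [0.6214, -0.2176, 0.0411]
tcp_rot: [0.999, 0.054, 0.0, 0.0]
force: [0.4, 2.2, 4.4]
grip_width: 0.0158
```

>>> send_rows(commands=[[0, [0, 0, -1], [0, 0, 0]], [0, [0, 0, -2], [0, 0, 0]], [0, [0, 0, -3], [0, 0, 0]], [0, [0, 0, -3], [0, 0, 0]], [0, [0, 0, -3], [0, 0, 0]], [0, [0, 0, -2], [0, 0, 0]], [0, [0, 0, 0], [0, 0, 0]], [0, [0, 0, 0], [0, 0, 0]], [0, [0, 0, 0], [0, 0, 0]]])

```text
t: 13.45
tool_pos: [0.6202, -0.2174, 0.1794]
tcp_rot: [0.999, 0.054, -0.001, -0.0]
force: [0.5, 0.5, -0.7]
grip_width: 0.016
```

```bash
python3 - <<'E'
from h import *
from cell import grab_frame,read_state
go([.601,.1123,.18],6.2)
t=read_state()["tool_pos"]
for n in ["scene","side"]:
    p=grab_frame(n); held(p,t); cv2.imwrite(f"pics/{n}6.png",p["frame"][:,:,::-1])
E
```

```text
t 13.45 pos [ 0.6202 -0.2174  0.1794] F [ 0.5  0.5 -0.7] w 0.016
now-axes cm [ 1.640e+00 -3.299e+01 -3.000e-02]  goal-axes cm [  1.65 -32.99  -0.06]  turn deg [-0.05  0.12 -0.01]
n 398 mid [ 0.6223 -0.2156  0.153 ] ext [0.0549 0.0541 0.0167] slope [-0.03  -0.012] z 0.1513
n 574 mid [ 0.6193 -0.2166  0.1528] ext [0.0551 0.0576 0.0167] slope [0.02  0.072] z 0.1531
```

View pics/side6.png

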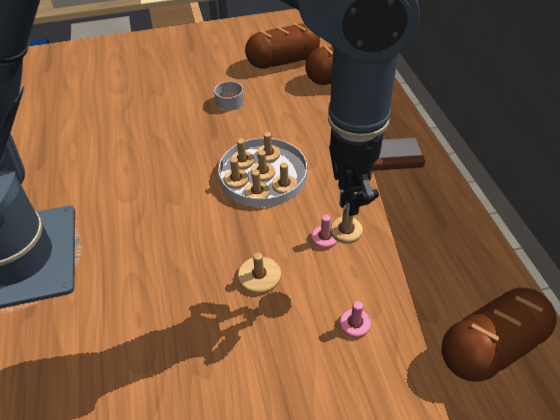

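The second stamp is held at (347,228). It goes over to the rim place.

>>> send_rows(commands=[[0, [0.16, -2, 0], [0, 0, 0]], [0, [0.16, -3.5, 0], [0, 0, 0]], [0, [0.16, -4, 0], [0, 0, 0]], [0, [0.16, -4, 0], [0, 0, 0]], [0, [0.16, -4, 0], [0, 0, 0]], [0, [0.16, -4, 0], [0, 0, 0]], [0, [0.16, -4, 0], [0, 0, 0]], [0, [0.16, -3.5, 0], [0, 0, 0]], [0, [0.16, -2.5, 0], [0, 0, 0]], [0, [0.2, -1.5, 0], [0, 0, 0]], [0, [0, 0, 0], [0, 0, 0]], [0, [0, 0, 0], [0, 0, 0]]])

```text
t: 14.75
tool_pos: [0.6017, 0.111, 0.1804]
tcp_rot: [0.999, 0.054, -0.0, 0.001]
force: [0.4, -0.3, -0.4]
grip_width: 0.0156
```

>>> send_rows(commands=[[0, [0, 0, 1], [0, 0, 0]], [0, [0, 0, 2], [0, 0, 0]], [0, [0, 0, 2], [0, 0, 0]], [0, [0, 0, 1], [0, 0, 0]], [0, [0, 0, 0], [0, 0, 0]], [0, [0, 0, 0], [0, 0, 0]], [0, [0, 0, 0], [0, 0, 0]]])

```text
t: 15.45
tool_pos: [0.6025, 0.112, 0.1216]
tcp_rot: [0.999, 0.054, 0.001, -0.0]
force: [-0.5, 0.7, 0.1]
grip_width: 0.0157
```

```bash
python3 - <<'E'
from h import *
from cell import grab_frame,read_state
go([.601,.1123,.044],6.2)
t=read_state()["tool_pos"]
for n in ["scene","side"]:
    p=grab_frame(n); held(p,t); cv2.imwrite(f"pics/{n}7.png",p["frame"][:,:,::-1])
E
```

```text
t 15.45 pos [0.6025 0.112  0.1216] F [-0.5  0.7  0.1] w 0.0157
now-axes cm [-0.15 -0.04  7.76]  goal-axes cm [-0.14 -0.04  7.76]  turn deg [-0.01 -0.08 -0.04]
n 469 mid [0.6055 0.1127 0.095 ] ext [0.0537 0.0544 0.0168] slope [-0.042  0.012] z 0.0934
n 332 mid [0.6021 0.1099 0.0949] ext [0.0544 0.0542 0.0167] slope [0.028 0.09 ] z 0.0955
```

View pics/side7.png

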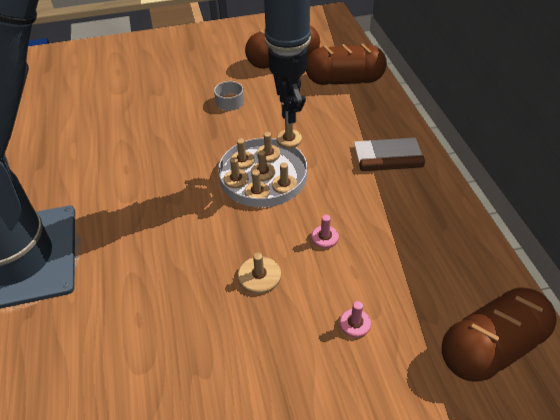

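Held stamp at (290,137), above the rim gap at (300,165). A small correction of -1.7 mm in x, then down.

>>> send_rows(commands=[[0, [-0.17, -0.03, 1], [0, 0, 0]], [0, [0, 0, 1.5], [0, 0, 0]], [0, [0, 0, 1.5], [0, 0, 0]], [0, [0, 0, 1], [0, 0, 0]], [0, [0, 0, 0.5], [0, 0, 0]], [0, [0, 0, 0], [0, 0, 0]], [0, [0, 0, 0], [0, 0, 0]]])

```text
t: 16.25
tool_pos: [0.6004, 0.1124, 0.066]
tcp_rot: [0.999, 0.054, 0.0, -0.0]
force: [-1.0, -0.9, -0.9]
grip_width: 0.016
```

>>> send_rows(commands=[[0, [0, 0, 0.4], [0, 0, 0]], [0, [0, 0, 0.4], [0, 0, 0]], [0, [0, 0, 0.4], [0, 0, 0]], [0, [0, 0, 0.4], [0, 0, 0]], [0, [0, 0, 0.3], [0, 0, 0]], [0, [0, 0, 0.15], [0, 0, 0]], [0, [0, 0, 0], [0, 0, 0]], [0, [0, 0, 0], [0, 0, 0]]])

```text
t: 17.05
tool_pos: [0.6001, 0.1124, 0.0452]
tcp_rot: [0.999, 0.054, 0.0, -0.0]
force: [0.4, -0.2, -1.3]
grip_width: 0.0159
```

>>> send_rows(commands=[[0, [0, 0, 0.1], [0, 0, 0]], [0, [0, 0, 0.05], [0, 0, 0]], [0, [0, 0, 0], [0, 0, 0]], [0, [0, 0, 0], [0, 0, 0]]])

```text
t: 17.45
tool_pos: [0.6004, 0.1126, 0.044]
tcp_rot: [0.999, 0.054, 0.0, -0.0]
force: [-0.6, 1.5, 3.2]
grip_width: 0.0159
```

>>> send_rows(commands=[[0.5, [0, 0, 0], [0, 0, 0]], [0.5, [0, 0, 0], [0, 0, 0]], [0.5, [0, 0, 0], [0, 0, 0]], [0.5, [0, 0, 0], [0, 0, 0]], [0.5, [0, 0, -1], [0, 0, 0]], [0.5, [0, 0, -2], [0, 0, 0]], [0.5, [0, 0, -3], [0, 0, 0]], [0.5, [0, 0, -4], [0, 0, 0]], [0.5, [0, 0, -4], [0, 0, 0]], [0.5, [0, 0, -2], [0, 0, 0]], [0.5, [0, 0, 0], [0, 0, 0]], [0.5, [0, 0, 0], [0, 0, 0]]])

```text
t: 18.65
tool_pos: [0.6001, 0.1123, 0.2044]
tcp_rot: [0.999, 0.054, 0.001, -0.0]
force: [-0.0, 0.9, -0.6]
grip_width: 0.0425
```

```bash
python3 - <<'E'
from chk import *
tops("side","pics/s8.png")
tops("scene","pics/c8.png")
E
```

```text
side [267. 137.] 79 [0.5636 0.1617 0.0718] zmax 0.0753
side [241. 144.] 80 [0.4999 0.156  0.0714] zmax 0.0743
side [288. 148.] 83 [0.5995 0.1119 0.0707] zmax 0.0736
side [262. 155.] 87 [0.5376 0.1044 0.0707] zmax 0.0739
side [234. 162.] 88 [0.4739 0.0973 0.0713] zmax 0.0744
side [284. 168.] 86 [0.5749 0.0526 0.0706] zmax 0.0735
side [256. 175.] 87 [0.5115 0.0458 0.0713] zmax 0.074
side [326. 220.] 97 [ 0.6184 -0.1139  0.0679] zmax 0.0711
side [258. 258.] 103 [ 0.4675 -0.1723  0.0682] zmax 0.0721
side [357. 307.] 124 [ 0.6107 -0.3207  0.0683] zmax 0.0722
scene [257. 156.] 61 [ 0.4709 -0.1708  0.0655] zmax 0.0681
scene [169. 159.] 67 [ 0.6147 -0.3192  0.0651] zmax 0.0684
scene [230. 210.] 70 [ 0.6211 -0.1122  0.0657] zmax 0.0692
scene [319. 220.] 68 [0.5141 0.0492 0.0681] zmax 0.0709
scene [302. 241.] 81 [0.5771 0.0542 0.0682] zmax 0.0711
scene [333. 244.] 84 [0.5403 0.1061 0.0686] zmax 0.0715
scene [364. 247.] 81 [0.5029 0.1573 0.069 ] zmax 0.0729
scene [317. 267.] 84 [0.6022 0.1135 0.0686] zmax 0.0716
scene [348. 270.] 88 [0.5661 0.1638 0.0682] zmax 0.0717
```

View pics/s8.png

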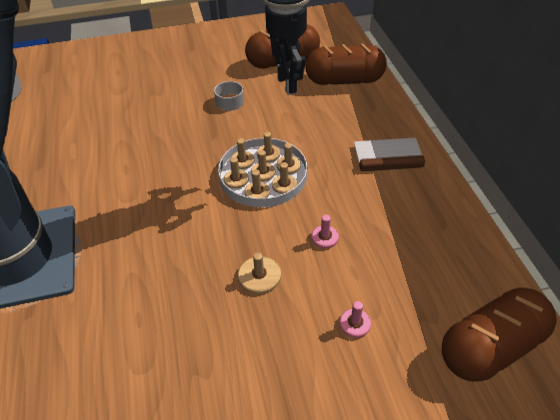

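The side view shows all seven places filled: the middle stamp at (262,165) and the rim stamp at (288,157). Both are upright and level with their neighbours, and the gripper is clear.

```bash
python3 -c "
from cell import workorder
print(workorder.finish_job())"
```

```text
the job is handed in; nothing more can be done
None
```

I put the two small pale stamps in the tin, one in the middle place and the other in the empty rim place, and handed the job in at about 19 s of the 54 s allowed. I left the wide-disc stamp and the two pink ones where they stood.

**Position:** in the last pictures from both cameras, the middle stamp sits within about 1 mm of its place and the rim stamp within about 2 mm.

**Upright and flat:** both handle tops are at the same height as the five packed stamps, so I take them to be flat on the floor. I did not measure the tilt separately after release.

**Forces:** each stamp touched the floor with about 3 N before release, and the largest wrist force reported was about 6 N. The gripper was about 0.2 m up and clear of everything at the end.

**Disagreements:** the two cameras differed by 2–3 mm, so I judged each stamp against its neighbours in the same picture. The finger opening read 16 mm on the 18 mm handles, but pictures showed both stamps firmly held. No check failed.

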